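# Fill the guide-pin rack of the battery module bench, all noses home

## Robot

A 6-joint arm with a two-finger parallel gripper is mounted at the origin on the work surface. World frame = base frame: x ahead of the robot, y to its left, z up, the work surface at z = 0. Lengths are in mm, angles in rad, forces in N, time in s.
With the tool pointing down it reaches from about 300 to 775 mm from the base axis. Payload 14.6 kg.
Tool frame: the origin (TCP) lies on the centre line of the jaws, within the pads' length; the fingertips stand 19 mm ahead of it and the grasp point (between the pads) is the TCP (bot.tip_reach is the distance from the TCP to the fingertips, in mm); z points along the fingers, y is the line along which they close (so a half turn about z gives the same grasp; the last joint's range is limited). The gripper opens to 85 mm and grips with 20 to 120 N. Pads are 22 mm wide; open, the fingers measure 114 mm over their backs; the gripper's body (76 mm by 85 mm) begins 54 mm behind the grasp point. The pads swing forward as they close: fully open they stand 13 mm farther back than shut.
Start: joints at [1.112, 0.3, 1.521, -0, 1.321, -0.067], TCP at [210.016, 508.314, 250.281] pointing down, gripper open.
Joint ranges: [-3.03, 3.03], [-0.79, 2.21], [0.23, 2.52], [-1.04, 4.18], [0, 3.07], [-2.55, 2.55]. Speed limits (rad/s): [2.22, 2.22, 2.57, 3.14, 3.14, 3.14].

## Interface

Orientations are given as a unit quaternion [w, x, y, z].
In Python, from rig import bot gives the robot as it stands. Calls block until the motion is done:
- bot.move_to(position, orientation): joint-space move of the TCP to a pose.
- bot.servo_line(position, attitude=None, speed=150, until_force=None): straight line of the TCP; attitude=None keeps the orientation; speed is the mean speed in mm/s. With until_force (N) it stops when the force on the tool has changed by that much, and returns True; else False.
- bot.move_joints(angles): joint-space move.
- bot.move_gripper(opening, grip_force=None): finger opening in mm; grip_force is the grip in N (None keeps the last); returns when the fingers have stopped.
- bot.dwell(seconds).
- bot.ik(position, orientation): joint angles nearest the present ones, or None.
- bot.read_state(): the state.
- bot.read_camera(name): name is "scene" or "side" or "wrist"; returns a dict with "image" (400x640x3 uint8, blue, green, red), "depth" (400x640 float32, mm along the optical axis (not along the pixel's ray), 0 where there is no reading), "fovy" (degrees; the focal length in pixels is half the picture's height over the tangent of half this angle, whatever the lens; pixels are square), "cx", "cy" (the principal point, pixels), "eye" and "attitude" of the camera in the world; the wrist camera has in their place "mount" (4x4, takes a point from camera to tool coordinates, whose origin is the TCP and whose axes are the flange's). Camera axes: x right, y down, z forward; pixel columns grow to the right and rows downward; lengths in mm; the calibration is good to about 2 mm. The wrist camera is an equidistant fisheye: a pixel r from the principal point sees the ray r / f radians off the axis. A picture is of the moment at which its call begins: read the wrist's pose just before it.
A pose or a line that the arm cannot do raises bot.MotionError and nothing moves.
- bot.finish_job(): hands the job in; it is judged then, once.
The state is a dict: "clock": time; "joint_positions": joint angles; "qvel": joint speeds; "effort": joint torques, N m; "ee_pos": TCP position; "tool_rot": TCP orientation; "ft_force": force on the tool from outside, world axes, zero at the start; "moment": the same for the moment, N m; "grip_width": finger opening in mm; "grip_force": force on a finger pad.
Only numpy, scipy, OpenCV 4.12 (cv2) and the standard library are available. Lean on these libraries where they do the work, as an engineer would, in place of code of your own. Each camera call takes 0.05 s, during which the arm holds its last target. There are 200 camera calls.

## Task

Fill the two empty places of the guide-pin rack with two of the three pins lying in the tray, so that both go chamfered end first into their bores and are fully home, with the steel tell-tale rods pushed well out of the back of the rack, and are left lying there. Which end of a pin is chamfered is not known beforehand: feel it in the bore, and when a pin stops short do not force it, but turn it end for end and try again. Leave the tools and other loose things on the bench where they are.

Things in the scene. Friction and masses are not known exactly. Their poses are not given: they have to be found in the camera images.
- tray: Fixed grey plastic tray, 170 x 220 mm, origin under its centre; x roughly away from the robot. Three bays 70 mm apart in y, a pin lying level along x in each. Two vee saddles hold a pin 45 to 59 mm either side of its middle; between them the middle is free to grasp from above, 42 mm clear to the next pin. Floor 10 mm above the table; end boards 40 mm high, 80 mm from the middle
- bay0 (a point): Centre of the pin in the tray's +y bay, 40 mm above the table (pin middle within 1.5 mm along x). Axes are the tray's and say nothing about the pin. Each pin: plain aluminium, 140 mm long, 28 mm in diameter, 0.18 to 0.3 kg; one end square, the other with a 14 mm long chamfer down to a 14 mm face. The chamfered end may point either way; the pins are mixed
- bay1 (a point): Centre of the pin in the tray's middle bay; as bay0. The reading stays with the tray when the pin is taken
- bay2 (a point): Centre of the pin in the tray's -y bay; as bay0. The reading stays with the tray when the pin is taken
- rack: Fixed rack, grey base 170 x 220 mm, three places 70 mm apart in y; the +y one is already filled by a pin that is part of the rack. Origin on the table below place1; x along the bores into the aluminium-faced gate block, roughly away from the robot. The gate's face is at x = 45 mm, its top 75 mm above the table, base plate top 10 mm. More than 80 N on the rack counts as forcing
- place1 (a point): Middle place: centre of a fully home pin, 45 mm above the table; axes as the rack's. Vee saddles 16 to 40 mm ahead (+x) and 54 to 68 mm behind; fingers fit between. Bore: mouth 32 mm wide, 14 mm deep, then a shoulder with a 25 mm hole. A square end enters and stops on the shoulder, centre about 11 mm short of here; a chamfered end goes on into the hole, to within about 1.5 mm of here
- place2 (a point): The rack's place at its -y side, 70 mm from place1 and just like it. To load a place, lower the pin level into its saddles with its centre 27 mm or more behind this point (33 mm is comfortable), then slide it ahead; about 8 N of push is ample
- telltale1 (a joint): Tell-tale of place1: a 13 mm steel rod in the bore, its end 4 mm out of the back of the gate block at 0, that the pin's nose pushes farther out (away from the robot); m. 0 with an empty bore or a square end on the shoulder, about 0.011 with a chamfered end home. Its spring is weak (about 0.2 N): a released pin stays put
- telltale2 (a joint): Tell-tale rod of place2; as telltale1
- meter: Red multimeter, 170 x 90 x 50 mm, loose bystander; origin at the centre of its underside
- driver: Screwdriver lying on the bench between tray and rack, about 200 mm, loose bystander
- spanner: Steel spanner lying on the bench, about 180 mm, loose bystander
- tape: Roll of yellow tape, 90 mm in diameter, 19 mm high, loose bystander; origin at the centre of its underside

How it is judged:
By the outcome, as a careful person would: the job done as asked, in the order asked, and still so for the second after the job is handed in, with the robot touching nothing.
It also fails if it takes over 72 s, if anything falls off the work surface, if the arm or the gripper's body presses on something with over 40 N, if the wrist force passes 120 N, or if a joint passes its speed limit or range.

## Working session

There is one attempt and no reset: what is moved stays moved. The work goes in short steps, each a Python script; the robot and the scene stay as the last script left them, time stands still between calls to the robot, and variables do not carry over. Pictures are saved under pics/ and viewed, at most 10 in all, crops included, and the job is handed in when it is done.

```bash
ls; mkdir -p pics; python3 - <<'E'
from rig import bot
import cv2,numpy as np
s=bot.read_state();print(s['clock'],s['tool_rot'],s['ft_force'])
for n in("scene","side"):
    c=bot.read_camera(n);cv2.imwrite(f'pics/{n}0.png',c['image']);np.savez(f'{n}0.npz',**{k:v for k,v in c.items()})
    print(n,c['fovy'],c['cx'],c['cy'],c['eye'],c['attitude'],(c['depth']>0).mean())
E
```

```text
pics
0.0 [-1.67006855e-04  1.94672214e-01  9.80868159e-01 -5.96359226e-04] [-0.61853157 -0.04445077 -0.24436302]
scene 47.737266870275704 334.20596277957804 196.41429766971606 [1382.37106894 -206.04944634  789.75845124] [-0.34485709  0.7429498   0.5194299  -0.24349899] 0.995890625
side 43.16708040310742 324.32481392015836 206.5266440693166 [ -49.80358337 -563.93281587 1120.23828764] [-0.31697218  0.87410641 -0.34262988  0.13442988] 0.99615625
```

View pics/scene0.png

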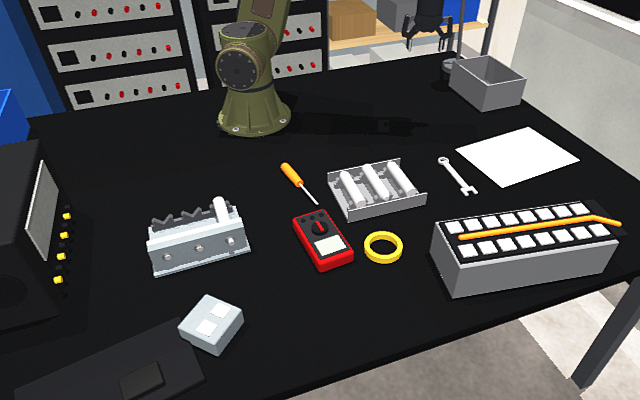

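View pics/side0.png

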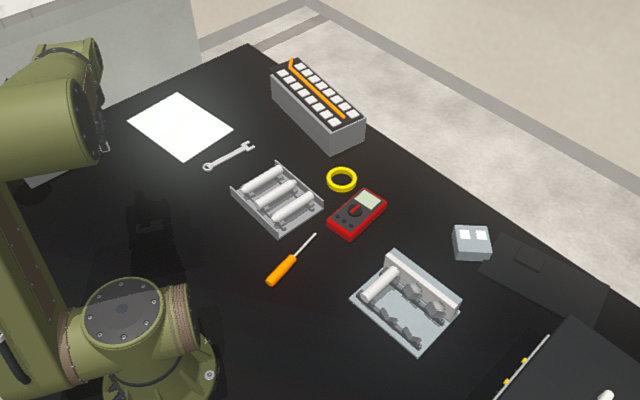

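The scene view shows the tray at about (377,188) with three pins, the rack at (200,235) with its filled place at (220,210), and the driver at (300,183) between them. The side view shows the tray at (277,198) and the rack at (407,303), with its gate at the far side. Next I'll get metric positions from the depth.

```bash
cat > h.py <<'E'
import numpy as np,cv2
from scipy.spatial.transform import Rotation as R
def rot(q): return R.from_quat([q[1],q[2],q[3],q[0]])
def cloud(c):
    d=c['depth'];f=200/np.tan(np.radians(float(c['fovy']))/2)
    v,u=np.mgrid[:400,:640]
    p=np.stack([(u-c['cx'])/f*d,(v-c['cy'])/f*d,d],-1).reshape(-1,3)
    return (rot(c['attitude']).apply(p)+c['eye']).reshape(400,640,3)
E
python3 - <<'E'
from h import *
for n,boxes in(("scene",dict(tray=(325,150,430,225),rack=(140,190,255,280))),("side",dict(tray=(225,155,328,242),rack=(345,245,468,362)))):
    c=np.load(f'{n}0.npz');P=cloud(c)
    for k,(a,b,e,d) in boxes.items():
        Q=P[b:d,a:e].reshape(-1,3);Q=Q[(c['depth'][b:d,a:e].ravel()>0)]
        print(n,k,'table z',np.median(Q[Q[:,2]<6,2]))
        S=Q[Q[:,2]>7]
        r=cv2.minAreaRect(S[:,:2].astype(np.float32));print('  all',r,S[:,2].max())
        lo,hi=(44,60) if k=='tray' else (66,85)
        M=(P[...,2]>lo)&(P[...,2]<hi);m=np.zeros((400,640),np.uint8);m[b:d,a:e]=M[b:d,a:e]
        nl,lab,st,_=cv2.connectedComponentsWithStats(m)
        for i in range(1,nl):
            if st[i,4]>30:
                T=P[lab==i];r=cv2.minAreaRect(T[:,:2].astype(np.float32))
                _,_,vt=np.linalg.svd(T[:,:2]-T[:,:2].mean(0),full_matrices=False)
                print('  comp',st[i,4],np.round(T.mean(0),1),np.round(r[0],1),np.round(r[1],1),'ang',np.round(np.degrees(np.arctan2(vt[0,1],vt[0,0])),2),'zmax',T[:,2].max().round(1))
E
```

```text
scene tray table z -1.799429756044617
  all ((537.6737060546875, 185.71563720703125), (204.5482177734375, 298.0874938964844), 1.0077611207962036) 55.35865040009185
  comp 289 [538.3 288.2  49.8] [529.5 289.8] [ 26.3 140.8] ang -1.23 zmax 55.4
  comp 309 [528.5 218.9  49.5] [525.6 220.7] [ 26.8 141.7] ang -0.97 zmax 54.7
  comp 309 [534.5 149.1  49.6] [526.4 150.2] [ 26.  140.1] ang -1.02 zmax 55.2
scene rack table z -1.768689640769253
  all ((541.1859130859375, -254.46221923828125), (170.77467346191406, 218.802978515625), 1.7852203845977783) 78.32999545062137
  comp 1233 [ 598.5 -256.2   72.7] [ 595.2 -253.1] [ 40.1 209.9] ang -88.29 zmax 78.3
side tray table z -0.17804715924410175
  all ((525.5698852539062, 242.0238037109375), (337.4306945800781, 319.2360534667969), 46.60445022583008) 59.05401353761704
  comp 322 [524.1 285.3  51.1] [524.7 287.1] [138.9  31.1] ang 178.32 zmax 59.1
  comp 328 [516.5 216.2  50.9] [523.  217.6] [ 28.1 139.8] ang 178.58 zmax 58.6
  comp 368 [520.8 146.2  50.9] [521.8 148.1] [ 28.5 139.9] ang 178.4 zmax 58.9
side rack table z -0.08730453107614267
  all ((571.2708129882812, -243.7012481689453), (334.4526672363281, 295.6924133300781), 37.73685073852539) 81.19663425855265
  comp 1186 [ 592.1 -259.7   74.4] [ 593.9 -254.7] [ 39.8 211. ] ang -88.29 zmax 81.2
```

Both views agree to within about 4 mm: bay1 is near (524,219) at about -1.2° and the gate is at about +1.7°. The wrist camera should refine this.

```bash
cat >> h.py <<'E'
def down(yaw): # tool y along world y turned by yaw
    q=(R.from_euler('z',yaw)*R.from_quat([0,1,0,0])).as_quat(); return [q[3],q[0],q[1],q[2]]
def wcloud(c,s):
    d=c['depth'];f=200/np.tan(np.radians(float(c['fovy']))/2)
    v,u=np.mgrid[:400,:640].astype(float);x=u-c['cx'];y=v-c['cy'];r=np.hypot(x,y)+1e-9;t=r/f
    k=np.where(t<1.4,np.tan(np.minimum(t,1.4)),0)/r*d
    p=np.stack([x*k,y*k,d],-1).reshape(-1,3)
    M=np.array(c['mount']);p=p@M[:3,:3].T+M[:3,3]
    return (rot(s['tool_rot']).apply(p)+s['ee_pos']).reshape(400,640,3)
E
python3 - <<'E'
from h import *
from rig import bot
import pickle
bot.move_gripper(52,40)
for n,p,yaw in(("tray",[523,219,220],np.radians(-1.2)),("rack",[520,-250,240],np.radians(1.75))):
    bot.move_to(p,down(yaw));s=bot.read_state();c=bot.read_camera("wrist")
    pickle.dump((c,s),open(f'w{n}.pkl','wb'));cv2.imwrite(f'pics/w{n}.png',c['image'])
    print(n,s['clock'],np.round(s['joint_positions'],2),np.round(s['ee_pos'],1),s['grip_width'],c['fovy'])
print(c['cx'],c['cy'],c['mount'])
E
```

```text
tray 2.1083 [ 0.33  0.36  1.51  0.    1.27 -1.22] [522.7 219.7 220.1] 51.90300633211067 65.70646984690485
rack 3.875 [-0.51  0.37  1.45  0.    1.32 -2.11] [ 520.4 -249.2  240. ] 52.32069830459957 65.70646984690485
313.57489325825236 203.83514677847714 [[-1.25958139e-04 -9.53991588e-01 -2.99833344e-01  7.80100485e+01]
 [ 9.99999929e-01 -2.26831175e-04  3.01623902e-04 -3.30144005e-01]
 [-3.55758215e-04 -2.99833285e-01  9.53991549e-01 -1.23226883e+02]
 [ 0.00000000e+00  0.00000000e+00  0.00000000e+00  1.00000000e+00]]
```

View pics/wtray.png

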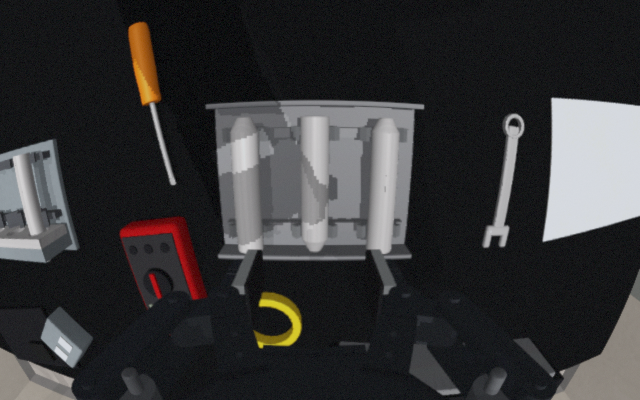

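View pics/wrack.png

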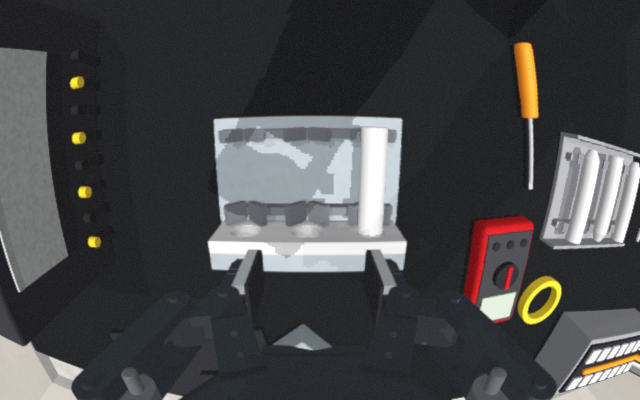

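The tray picture (image down is +x) shows the pin noses: left, bay2 at (246,125), toward the robot; middle, bay1 at (315,247), away; right, bay0 at (385,125), toward. The rack picture shows the gate at (308,245), the bores at about (245,228) and (308,228), and the fixed pin at (372,180). I'll measure from the wrist depth.

```bash
python3 - <<'E'
from h import *
import pickle
for n,(a,b,e,d),(lo,hi) in(("tray",(205,100,425,256),(44,62)),("rack",(205,112,410,275),(66,85)),("rack",(350,122,400,222),(44,64))):
    c,s=pickle.load(open(f'w{n}.pkl','rb'));P=wcloud(c,s)
    Z=P[b:d,a:e,2];print(n,'table z',np.median(P[60:90,250:400,2]))
    m=np.zeros((400,640),np.uint8);m[b:d,a:e]=(Z>lo)&(Z<hi)
    nl,lab,st,_=cv2.connectedComponentsWithStats(m)
    for i in range(1,nl):
        if st[i,4]>80:
            T=P[lab==i];r=cv2.minAreaRect(T[:,:2].astype(np.float32))
            _,_,vt=np.linalg.svd(T[:,:2]-T[:,:2].mean(0),full_matrices=False)
            print('  ',st[i,:],np.round(T.mean(0),1),np.round(r[0],1),np.round(r[1],1),'ang',np.round(np.degrees(np.arctan(vt[0,1]/vt[0,0])),2),'z99',np.percentile(T[:,2],99).round(1), 'xrange',T[:,0].min().round(1),T[:,0].max().round(1))
            if n=='tray' or lo==44:
                k=T[:,2]>np.percentile(T[:,2],60);print('   crest y at',T[k].mean(0).round(1))
E
```

```text
tray table z -0.3818361362555578
   [ 301  116   28  136 3479] [513.7 220.6  51. ] [520.8 220.5] [ 26.6 140. ] ang -1.26 z99 54.6 xrange 450.6 590.8
   crest y at [510.9 220.5  53.3]
   [ 230  118   33  136 3214] [516.4 152.   50.9] [519.7 150.4] [ 27.3 139.9] ang -1.24 z99 54.6 xrange 449.7 589.5
   crest y at [519.8 150.6  53.2]
   [ 368  118   32  136 3221] [519.2 288.6  50.9] [522.5 289.9] [ 27.4 139.9] ang -1.08 z99 54.7 xrange 452.6 592.6
   crest y at [524.5 290.1  53.3]
rack table z -0.3619321930252539
   [ 209  238  197   33 5058] [ 587.4 -255.5   74.1] [ 590.8 -254.6] [ 35.  210.6] ang -87.92 z99 76.2 xrange 570.6 611.2
rack table z -0.3619321930252539
   [ 358  127   30   95 2455] [ 505.3 -189.5   55.5] [ 508.4 -187.5] [102.6  29.1] ang 1.68 z99 59.8 xrange 457.1 560.0
   crest y at [ 505.3 -187.6   58.4]
```

Sizes and heights check out: pins 140 × 27 mm with their tops at 54.6, gate top at about 75, fixed-pin top at 59.8. That gives bay1 = (520.8,220.5) at -1.2° and place1 ≈ (529.9,-256.8) at 1.75°. I'll take the middle pin into place1.

```bash
cat >> h.py <<'E'
TY,RY=np.radians(-1.2),np.radians(1.75)
BAY=lambda i:np.array([520.8,220.5,40])+70*(1-i)*np.array([-np.sin(TY),np.cos(TY),0])
RX=np.array([np.cos(RY),np.sin(RY),0])
PL=lambda i:np.array([529.9,-256.8,45])+70*(1-i)*np.array([-np.sin(RY),np.cos(RY),0])
def show(bot,t):
    s=bot.read_state();print(t,round(s['clock'],2),np.round(s['ee_pos'],1),'F',np.round(s['ft_force'],1),'M',np.round(s['moment'],2),'w',round(s['grip_width'],1),'g',np.round(s['grip_force'],1));return s
E
python3 - <<'E'
from h import *
from rig import bot
b=BAY(1);up=np.array([0,0,1])
bot.move_to(b+80*up,down(TY));print(bot.servo_line(b,speed=80,until_force=15));show(bot,'at')
bot.move_gripper(20,45);show(bot,'grip')
bot.servo_line(b+90*up,speed=120);show(bot,'lift')
p=PL(1)-33*RX
bot.move_to(p+70*up,down(RY));show(bot,'above')
bot.servo_line(p+15*up,speed=80)
print(bot.servo_line(p+1*up,speed=25,until_force=6));show(bot,'low')
E
```

```text
False
at 6.84 [521.1 220.6  40.5] F [-0.  -0.1 -0.4] M [-0.04  0.01  0.07] w 52.0 g 0.0
grip 7.18 [521.  220.6  40.5] F [-1.3 -0.2  6.2] M [-0.12  0.33 -0.02] w 26.7 g 44.0
lift 8.08 [520.4 220.4 129.1] F [-0.4  0.4 -1.4] M [ 0.04  0.02 -0.01] w 26.6 g 44.3
above 9.83 [ 497.3 -257.   115. ] F [-0.   0.3 -2. ] M [ 0.01 -0.    0.06] w 26.6 g 44.3
True
low 11.25 [ 496.7 -257.6   45.7] F [-0.5  1.3  4.1] M [ 0.12  0.04 -0.01] w 26.5 g 45.0
```

```bash
cat >> h.py <<'E'
def slide(bot,i,z,end=3,f=10):
    p=PL(i);p[2]=z
    r=bot.servo_line(p+end*RX,speed=25,until_force=f);s=show(bot,f'slide {r}')
    print('short of place by',round(-(s['ee_pos']-p)@RX,1));return s
E
python3 - <<'E'
from h import *
from rig import bot
slide(bot,1,45.7)
E
```

```text
slide True 11.59 [ 497.1 -257.4   45.5] F [-1.   0.6  5.5] M [0.06 0.18 0.06] w 26.6 g 45.0
short of place by 32.8
```

```bash
python3 - <<'E'
from h import *
from rig import bot
slide(bot,1,46.0,f=14)
E
```

```text
slide True 11.95 [ 497.5 -257.4   45.5] F [-0.9  0.2  5.3] M [ 0.08  0.12 -0.  ] w 26.8 g 45.0
short of place by 32.4
```

```bash
python3 - <<'E'
from h import *
from rig import bot
import pickle
s=bot.read_state();c=bot.read_camera("wrist");pickle.dump((c,s),open('w2.pkl','wb'))
d=bot.read_camera("side")['image'][235:365,335:475]
a=c['image'][80:380,150:470]
cv2.imwrite('pics/w2.png',np.hstack([cv2.resize(a,(400,375)),cv2.resize(d,(400,375))]))
E
```

```text
(no output)
```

View pics/w2.png

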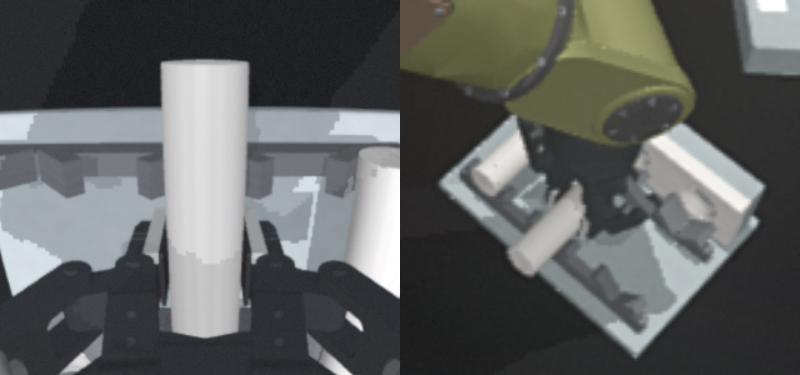

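Left is the wrist view: the pin lies in its saddles with the square end at the rear, so the nose is ahead, and nothing blocks it. I'll step forward and log the force.

```bash
python3 - <<'E'
from h import *
from rig import bot
p=PL(1);p[2]=46.2
for k in(32,30.5,29):
    bot.servo_line(p-k*RX,speed=15);s=show(bot,k)
    if abs(s['ft_force'][0])>20:break
E
```

```text
32 12.31 [ 498.  -257.8   46.1] F [-0.4  0.4 -2. ] M [ 0.03 -0.12  0.01] w 26.7 g 44.4
30.5 12.56 [ 499.5 -257.6   46.1] F [ 0.1  0.7 -1.6] M [ 0.12 -0.1   0.01] w 26.6 g 44.4
29 12.81 [ 501.  -257.6   46.2] F [ 0.8  0.9 -1.9] M [ 0.22 -0.12  0.08] w 26.8 g 44.4
```

It was only the vertical preload; it slides freely now.

```bash
python3 - <<'E'
from h import *
from rig import bot
slide(bot,1,46.0,f=12)
E
```

```text
slide True 13.93 [ 530.4 -256.4   45.6] F [-1.3  1.4  5.4] M [0.1  0.14 0.01] w 26.9 g 45.0
short of place by -0.5
```

```bash
python3 - <<'E'
from h import *
from rig import bot
s=slide(bot,1,45.8,end=5,f=14)
p=s['ee_pos']
bot.move_gripper(50);show(bot,'rel')
bot.servo_line(p+[0,0,90],speed=130);show(bot,'up')
c=bot.read_camera("scene");i=c['image']
w=bot.read_camera("wrist")['image'][80:380,150:470]
cv2.imwrite('pics/s3.png',np.hstack([cv2.resize(i[185:285,135:260],(469,375),interpolation=cv2.INTER_CUBIC),cv2.resize(w,(330,375))]))
E
```

```text
slide True 14.13 [ 530.7 -256.4   45.6] F [-4.4  1.2  8.5] M [0.13 0.55 0.06] w 26.9 g 45.3
short of place by -0.8
rel 14.48 [ 530.3 -256.    44.7] F [ 0.4 -0.4 -0.9] M [-0.   -0.02  0.05] w 50.5 g 0.0
up 15.33 [ 530.4 -256.2  134.7] F [-0.8  0.3 -0.8] M [-0.06  0.02 -0.01] w 50.1 g 0.0
```

View pics/s3.png

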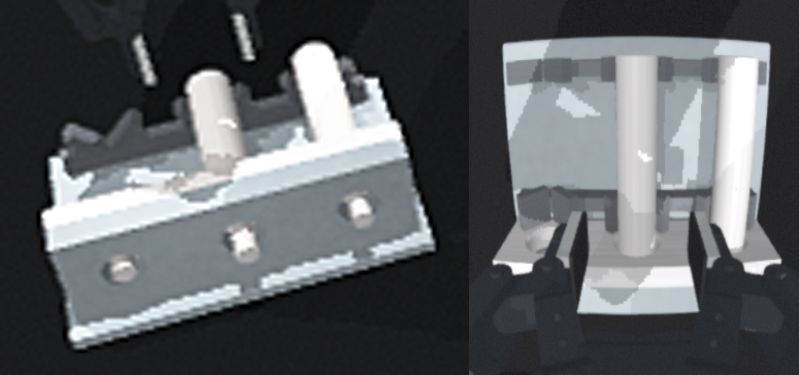

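The middle tell-tale at (243,242) now stands out like the fixed one at (358,210), and the pins' rear ends line up. Next is bay2, which goes into place2 turned end for end because its nose points at the robot.

```bash
python3 - <<'E'
from h import *
from rig import bot
b=BAY(2);up=np.array([0,0,1])
bot.servo_line(bot.read_state()['ee_pos']+15*up)
bot.move_to(b+80*up,down(TY));print(bot.servo_line(b,speed=80,until_force=15));show(bot,'at')
bot.move_gripper(20,45);show(bot,'grip')
bot.servo_line(b+110*up,speed=120);show(bot,'lift')
p=PL(2)+[0,.5,0]-33*RX
bot.move_to(p+90*up,down(RY+np.pi));show(bot,'above')
bot.servo_line(p+15*up,speed=80)
print(bot.servo_line(p+1.2*up,speed=25,until_force=8));show(bot,'low')
E
```

```text
False
at 18.34 [519.6 150.6  40.5] F [-0.1  0.7  1. ] M [-0.   -0.    0.03] w 49.8 g 0.0
grip 18.67 [519.6 150.6  40.6] F [-2.  -0.2  5.9] M [-0.05  0.27 -0.01] w 26.7 g 43.9
lift 19.73 [519.  150.4 149.2] F [ 0.2 -0.3 -2.8] M [-0.01 -0.02  0.  ] w 26.5 g 44.3
above 21.66 [ 499.3 -326.7  134.9] F [ 0.2 -0.4 -2.6] M [-0.04 -0.    0.04] w 26.5 g 44.3
False
low 23.44 [ 499.1 -327.2   46.2] F [ 0.1  0.  -0.7] M [-0.01  0.02 -0.  ] w 26.9 g 44.3
```

```bash
python3 - <<'E'
from h import *
from rig import bot
s=slide(bot,2,45.9,end=4,f=12)
if abs((s['ee_pos']-PL(2))@RX)>6:
    s=slide(bot,2,45.9,end=4,f=14)
E
```

```text
slide True 24.83 [ 534.8 -326.3   45.6] F [-1.  -0.2  5.8] M [0.07 0.17 0.06] w 26.5 g 45.1
short of place by -2.8
```

```bash
python3 - <<'E'
from h import *
from rig import bot
s=slide(bot,2,45.7,end=8,f=14)
p=s['ee_pos']
bot.move_gripper(50);show(bot,'rel')
bot.servo_line(p+[0,0,110],speed=130);show(bot,'up')
bot.dwell(.3)
c=bot.read_camera("scene");i=c['image']
w=bot.read_camera("side")['image'][120:365,215:475]
cv2.imwrite('pics/s4.png',np.hstack([cv2.resize(i[185:285,135:260],(469,375),interpolation=cv2.INTER_CUBIC),cv2.resize(w,(330,375))]))
E
```

```text
slide True 25.04 [ 535.2 -326.2   45.6] F [-3.7  1.3  6.9] M [0.18 0.53 0.04] w 26.6 g 45.3
short of place by -3.1
rel 25.39 [ 534.8 -325.8   44.6] F [ 0.4 -0.7 -0.4] M [ 0.02 -0.   -0.04] w 49.8 g 0.0
up 26.39 [ 534.8 -326.   154.6] F [ 0.3  1.2 -0.7] M [-0.02  0.02 -0.04] w 50.1 g 0.0
```

View pics/s4.png

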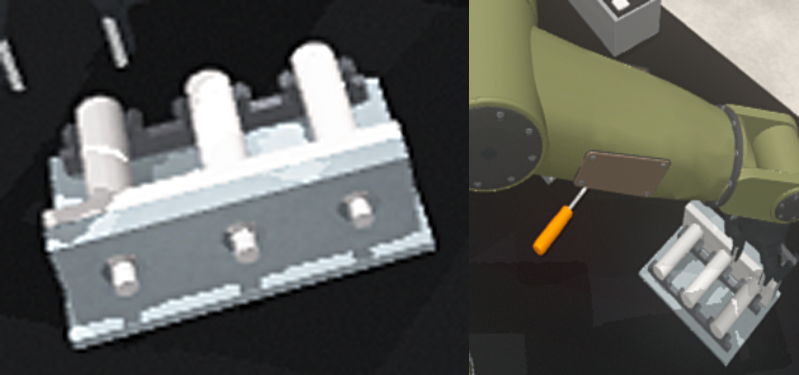

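All three tell-tales, at (122,275), (243,242) and (358,210), are out about equally. One check of the rear ends with the wrist depth remains.

```bash
python3 - <<'E'
from h import *
from rig import bot
bot.move_to([520,-250,240],down(RY));s=bot.read_state();c=bot.read_camera("wrist");P=wcloud(c,s)
cv2.imwrite('pics/w5.png',c['image'])
L=(P-PL(1))@np.c_[RX,[-RX[1],RX[0],0],[0,0,1]]
for y in(70,0,-70):
    k=(abs(L[...,1]-y)<7)&(L[...,2]>6)&(L[...,2]<20)&(L[...,0]<40);T=L[k]
    print(y,'rear',np.percentile(T[:,0],[0.5,2]).round(1),'top',np.percentile(T[:,2],98).round(1))
print(s['clock'])
E
```

```text
70 rear [-70.3 -68.7] top 14.7
0 rear [-69.4 -67.7] top 14.7
-70 rear [-69.4 -68.1] top 14.6
29.3667
```

Both rear ends are within 1 mm of the fixed home pin, so I'm handing in.

```bash
python3 -c "
from rig import bot
print(bot.finish_job())"
```

```text
the job is handed in; nothing more can be done
None
```

Job handed in at about 29 s: both empty places are filled chamfer first, the pins are home to within about 1 mm of the fixed one with both tell-tales out, and I did not touch the tools or other loose things.

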